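Find and press the concealed catch of a test station

ROBOT

A 7-joint arm with a two-finger parallel gripper is mounted at the origin on the work surface. World frame = base frame: x ahead of the robot, y to its left, z up, the work surface at z = 0. Lengths are in m, angles in rad, forces in N, time in s.
With the tool pointing down it reaches from about 0.4 to 0.875 m from the base axis. Payload 19.3 kg.
Tool frame: the origin (TCP) lies midway between the tips of the shut fingers; the grasp point (between the pads) lies 19 mm behind it; x points along the fingers, y is the direction in which the jaws open and shut, and the axes are right-handed (so a half turn about x gives the same grasp; the last joint's range is limited). The gripper opens to 85 mm and grips with 20 to 120 N. Pads are 22 mm wide; open, the fingers measure 114 mm over their backs; the gripper's body (76 mm by 85 mm) begins 54 mm behind the grasp point. The pads swing forward as they close: fully open they stand 13 mm farther back than shut.
Start: joints at [1.258, 0.521, -0.036, 1.599, 0.021, 1.021, -0.113], TCP at [0.15, -0.607, 0.231] pointing down, gripper open.
Joint ranges: [-2.91, 2.91], [-0.3, 2.13], [-1.5, 1.42], [0.17, 2.43], [-1.26, 4.41], [0.16, 1.93], [-2.52, 2.52]. Speed limits (rad/s): [1.89, 1.89, 2.39, 2.39, 3.01, 3.01, 3.01].

INTERFACE

Orientations are given as [roll, pitch, yaw] about the fixed x, y, z axes, in that order (R = Rz(yaw) Ry(pitch) Rx(roll)).
In Python, from workcell import telemetry, vision, workorder gives the robot as it stands. The module is installed in compiled form; this text tells all that it offers.
- The arm moves only by the tool play_rows, never from a script. Its argument "deltas" is a list of rows, each a list of 7 numbers: the shift along the world's x, y, z in mm, then the turn, a rotation vector about the world's x, y, z in degrees, then the finger opening in mm, from 0 to 85.4. In form: [[x, y, z, wx, wy, wz, jaw], ...]. A call has 1 to 8 rows; each row shifts and turns the commanded pose from where the row before left it; what a row does not reach is not made up. A row lasts 1/8 s, in which the tool goes at most 62.5 mm and 10.7 degrees, less where a joint would pass 70% of its speed; a pose out of reach is approached as far as the arm can. A call with a gripper value outside its range is refused whole. The fingers move at their own pace and stop on an object; "grip_force" is the grip in N (left out, the last holds). Time passes only in rows, so rows that do not move let the fingers close. It gives the time, the measured TCP pose, the force and the opening at its end, in the units of the state.
- telemetry.observe(): the state, without advancing time (a new reading comes with each control period).
- vision.grab_frame(name): name is "side" or "top" or "wrist"; returns the picture (384x512x3 uint8, red, green, blue); there is no depth.
- vision.camera_info(name): a dict with "mtx" (3x3 intrinsics, pixels), "rvec" (rotation vector, rad) and "tvec" (3), from world to camera coordinates, as OpenCV has them. Camera axes: x right, y down, z forward; pixel columns grow to the right and rows downward; lengths in m; the calibration is good to about 2 mm. The wrist camera is an equidistant fisheye: a pixel r from the principal point sees the ray r / f radians off the axis. A picture is of the moment at which its call begins: read the wrist's pose just before it. camera_info takes no time and is no camera call; for the wrist camera it gives the pose at the moment of the call.
- workorder.job_done(): hands the job in, once; it reports no verdict.
The state is a dict: "clock": time; "qpos": joint angles; "qd": joint speeds; "joint_efforts": joint torques, N m; "position": TCP position; "tool_rot": TCP orientation; "force": force on the tool from outside, world axes, zero at the start; "moment": the same for the moment, N m; "grip_width": finger opening in m.
Only numpy, scipy, OpenCV 4.12 (cv2) and the standard library are available. Lean on these libraries where they do the work, as an engineer would, in place of code of your own. Each camera call takes 0.05 s, during which the arm holds its last target. There are 200 camera calls.

TASK

Open the blue connector flap of the test station by its concealed catch: feel along the middle of the flat white panel with the fingertips until you find the spot that gives, press that catch fully home so that the flap comes up, then take the hand away. Press with moderate force only, do not touch the flap itself, and grasp or shift none of the loose things lying about.

Things in the scene. Friction and masses are not known exactly. Their poses are not given: they have to be found in the camera images.
- tester: Test station, a grey box fixed to the bench, 220 mm (its x) by 400 mm (its y) by 90 mm high. Origin: centre of its underside; z up; x to the rear (away from the robot at yaw 0; yaw within 0.3 rad either way). In its top, in front of the blue flap, is a window 55 mm (x) by 174 mm (y) centred at x = -57.5 mm, y = 0, with a flat rigid white panel in it.
- panel_mid (a point): Centre of the panel window, on the panel's surface, 88 mm above the bench and 2 mm below the rim; axes as the tester's. The catch, a plate of the panel's own colour, 42 (x) by 50 mm (y) in a 45 by 53 mm opening, face 1.5 mm below the panel, has its centre at x = 0 and anywhere from y = -55 to +55 mm from here; only a thin seam shows it. Elsewhere the panel is rigid.
- catch (a joint): How far the concealed catch has been pushed straight down, m: 0 untouched, 0.006 fully home. It resists with about 4 to 6 N all the way, has no return spring, stays where it is pushed, and lifts the flap by a linkage in proportion.
- flap: Blue flap, 100 mm (x) by 132 mm (y) by 4 mm, over the connector bay behind the panel. Origin in the middle of its hinge line, which runs along y at tester x = -2 mm, 90 mm up; axes as the tester's when shut. Shut it is level with the station's top; with the catch fully home its far edge has risen by about 35 mm (0.35 rad).
- flap_edge (a point): Middle of the flap's far, rising edge: 90 mm above the bench when shut, about 125 mm when open.
- control_unit: Loose black control unit with round silver coils on top and a connector on one side, about 110 by 170 by 50 mm, on the bench to the left; origin under its middle. Leave alone.
- cover: Loose white plastic cover with dimples, 150 by 130 by 10 mm, flat on the bench to the right; origin under its centre. Leave alone.
- bolt_a: Loose steel bolt 63 mm long, head 12 mm, lying on the bench in front of the station; origin under its head. Leave alone.
- bolt_b: A second such bolt. Leave alone.
- coil: Loose aluminium ring-shaped coil, 32 mm across, 30 mm high, standing on the station's top beside the flap, to its left; origin under its centre. Leave alone.
- cap: Loose orange connector cap, 30 by 45 by 30 mm, standing on the station's top beside the flap, to its right; origin under its centre. Leave alone.
- screwdriver: Loose screwdriver lying on the bench in front of the station, to the right. Leave alone.
- jar: Loose jar, 60 mm across and 75 mm high, on the bench to the left; origin under its centre. Leave alone.

How it is judged:
On the way:
1. the catch is pressed fully home by the fingers (value of joint catch above 0.005 m and contact force between the fingers and anything else above 1 N), for 0.1 s.
At the end, for the whole second after the job is handed in: The catch is at least 4.8 mm down (of 6), the far edge of the flap stands at least 26 mm above its shut height and is still, and every loose thing is within 20 mm of where it began (value of joint catch above 0.0048 m and height (world z) of flap_edge above 0.116 m and angular speed of flap below 0.05 rad/s and distance of each of control_unit, cover, bolt_a, bolt_b, coil, cap, screwdriver, jar from where it was at the start of the episode below 0.02 m); the robot touches nothing.
It fails at once if the robot touches the flap (more than 1 N) (contact force between any of the arm, the fingers and flap above 1 N).
It fails at once if the robot presses harder than 60 N (contact force between any of the fingers, the arm and anything else above 60 N).
It fails at once if a loose thing is lifted (12 mm) or shifted (20 mm) (distance of any of control_unit, cover, bolt_a, bolt_b, coil, cap, screwdriver, jar from where it was at the start of the episode above 0.02 m or height (world z) of any of control_unit, cover, bolt_a, bolt_b, jar above 0.012 m or height (world z) of any of coil, cap above 0.102 m or height (world z) of screwdriver above 0.035 m).
It also fails if it takes over 45 s, if anything falls off the work surface, if the arm or the gripper's body presses on something with over 40 N, if the wrist force passes 120 N, or if a joint passes its speed limit or range.

## Working session

There is one attempt and no reset: what is moved stays moved. The work goes in short steps, Python scripts to look and compute and a tool call to move; the robot and the scene stay as the last step left them, time stands still between calls to the robot, and variables do not carry over. Pictures are saved under pics/ and viewed, about 8 in all and at most 12, crops included, and the job is handed in when it is done.

Besides the shell and the picture viewer there is one more tool, called after ">>>" in YAML: its name, and indented under it one key for each argument. play_rows: Moves the arm, as the interface text tells. Its arguments: {"type":"object","properties":{"deltas":{"type":"array","items":{"type":"array","items":{"type":"number"}}},"grip_force":{"type":"number"}},"required":["deltas"]}

```bash
mkdir -p pics
cat > h.py <<'E'
import numpy as np, cv2
from workcell import telemetry, vision, workorder
def save(img,n): cv2.imwrite(f'pics/{n}.png',img[...,::-1])
def ray(name,px,info=None):
    c=info or vision.camera_info(name); K=np.array(c['mtx'],float); R=cv2.Rodrigues(np.array(c['rvec'],float))[0]; t=np.array(c['tvec'],float).ravel()
    p=np.atleast_2d(px).astype(float); d=np.c_[(p[:,0]-K[0,2])/K[0,0],(p[:,1]-K[1,2])/K[1,1]]
    if name=='wrist':
        r=np.linalg.norm(d,axis=1)+1e-12; d=np.c_[d*(np.sin(r)/r)[:,None],np.cos(r)]
    else: d=np.c_[d,np.ones(len(d))]
    return -R.T@t, d@R
def on_z(name,px,z,info=None):
    o,d=ray(name,px,info); return o+d*((z-o[2])/d[:,2])[:,None]
E
python3 - <<'E'
from h import *
s=telemetry.observe(); print({k:np.round(s[k],3) for k in('clock','position','tool_rot','force','grip_width')})
a=vision.grab_frame('top'); b=vision.grab_frame('side'); save(a,'top0'); save(b,'side0')
save(np.vstack([a,b])[:, :] if 0 else np.hstack([cv2.resize(a,(400,300)),cv2.resize(b,(400,300))]),'both')
for n in('top','side'):
    o,d=ray(n,[256,192]); print(n,o.round(3),d.round(3))
E
```

```text
{'clock': np.float64(0.0), 'position': array([ 0.15 , -0.606,  0.231]), 'tool_rot': array([-1.52 ,  1.57 ,  1.865]), 'force': array([ 0.108, -0.386,  0.099]), 'grip_width': np.float64(0.085)}
top [ 0.256 -0.003  1.464] [[ 0.189  0.007 -0.982]]
side [0.022 0.725 1.056] [[ 0.374 -0.557 -0.742]]
```

View pics/top0.png

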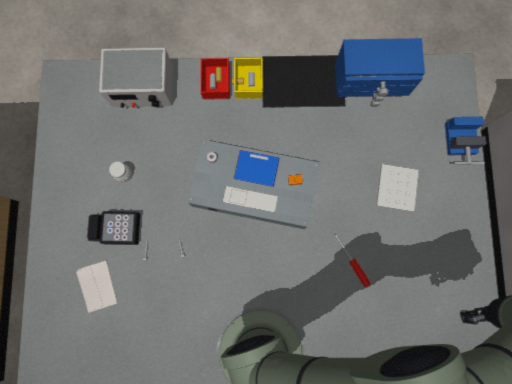

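View pics/side0.png

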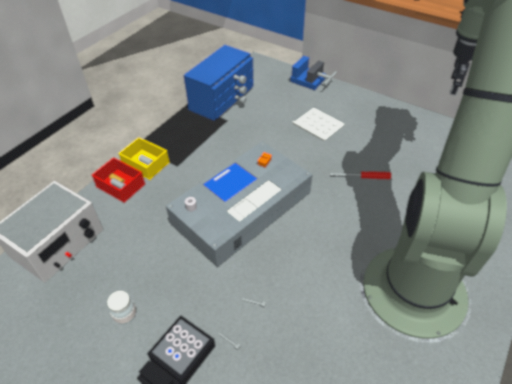

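The top view shows the station with its white panel at about (250,199), the blue flap at (257,168), the coil at (212,157) and the cap at (295,180). In the side view the panel is at about (254,201). Next I measure the panel from both views.

```bash
cat > m.py <<'E'
from h import *
seed={'top':((250,199),(257,170)),'side':((254,201),(230,182))}
C={}
for n in seed:
    im=cv2.imread(f'pics/{n}0.png'); hsv=cv2.cvtColor(im,cv2.COLOR_BGR2HSV)
    for k,m in(('panel',cv2.inRange(hsv,(0,0,185),(180,45,255))),('flap',cv2.inRange(hsv,(105,150,90),(125,255,255)))):
        cs,_=cv2.findContours(m,cv2.RETR_EXTERNAL,cv2.CHAIN_APPROX_NONE)
        p=seed[n][0 if k=='panel' else 1]
        c=[c for c in cs if cv2.contourArea(c)>60 and abs(cv2.pointPolygonTest(c,p,True))<25]
        c=np.vstack(c)[:,0]
        z=.088 if k=='panel' else .09
        w=on_z(n,c,z)[:,:2]; r=cv2.minAreaRect((w*1000).astype(np.float32))
        C[n,k]=w
        print(n,k,len(c),np.round(r[0],1),np.round(r[1],1),round(r[2],2), cv2.boundingRect(c))
        h=cv2.minAreaRect(c.astype(np.float32))[0]; seed[n]+= (h,)
# height check by triangulating panel centres
(o1,d1),(o2,d2)=ray('top',seed['top'][2]),ray('side',seed['side'][2])
A=np.c_[d1[0],-d2[0]]; s=np.linalg.lstsq(A,o2-o1,rcond=None)[0]; print('tri',o1+s[0]*d1[0],o2+s[1]*d2[0])
E
python3 m.py
```

```text
top panel 166 [498.8  27.7] [168.6  51.1] 77.78 (224, 187, 53, 25)
top flap 158 [602.6   5.1] [131.9  98.5] 77.96 (235, 151, 44, 35)
side panel 112 [498.1  25.9] [176.3  59.4] 77.93 (227, 180, 54, 42)
side flap 109 [601.5   3.7] [130.4  97.4] 77.58 (204, 164, 52, 37)
tri [0.49877956 0.02750425 0.08737389] [0.49848026 0.02737696 0.08731834]
```

Run:
```python
from h import *
from scipy.spatial.transform import Rotation as R
s=telemetry.observe(); M=R.from_euler('xyz',s['tool_rot']).as_matrix(); print(M.round(3))
o,d=ray('wrist',[256,192]); print(o.round(3),d.round(3), vision.camera_info('wrist')['mtx'])
y=np.array([np.cos(np.radians(77.8)),np.sin(np.radians(77.8))]); 
a=np.degrees(np.arctan2(M[1,1],M[0,1])); print('jaw yaw',a,'to tester y',(77.8-a+90)%180-90,'to tester x',(-12.2-a+90)%180-90)
```

```text
[[-0.     0.24  -0.971]
 [ 0.001 -0.971 -0.24 ]
 [-1.    -0.001  0.   ]]
[ 0.226 -0.588  0.374] [[-0.298 -0.067 -0.952]] [[297.31863964   0.         257.79892701]
 [  0.         297.31863964 192.443059  ]
 [  0.           0.           1.        ]]
jaw yaw -76.09181196523474 to tester y -26.10818803476525 to tester x 63.89181196523475
```

>>> play_rows:
  deltas:
    - [40, 45, 0, 0, 0, -2, 0]
    - [40, 45, 0, 0, 0, -2, 0]
    - [40, 45, 0, 0, 0, -2, 0]
    - [40, 45, 0, 0, 0, -2, 0]
    - [40, 45, 0, 0, 0, -2, 0]
    - [11, 53, 0, 0, 0, -2, 0]
    - [11, 53, 0, 0, 0, -2, 0]
    - [11, 53, 0, 0, 0, -2, 0]
  grip_force: 40

```text
clock: 1.1
position: [0.3833, -0.2209, 0.2312]
tool_rot: [-0.542, 1.571, 2.562]
force: [0.6, -0.0, -0.2]
grip_width: 0.0
```

>>> play_rows:
  deltas:
    - [11, 53, 0, 0, 0, -2, 0]
    - [11, 53, 0, 0, 0, -2, 0]
    - [11, 53, 0, 0, 0, -2, 0]
    - [11, 53, 0, 0, 0, -2, 0]
    - [11, 53, 0, 0, 0, -2, 0]
    - [0, 0, -10, 0, 0, 0, 0]
    - [0, 0, -10, 0, 0, 0, 0]
    - [0, 0, 0, 0, 0, 0, 0]

```text
clock: 2.1
position: [0.4376, 0.0412, 0.2105]
tool_rot: [0.49, 1.569, -2.864]
force: [-0.3, -0.7, 0.4]
grip_width: 0.0002
```

Run:
```python
from h import *
import pickle
s=telemetry.observe(); print({k:np.round(s[k],3) for k in('clock','position','tool_rot','force','grip_width')})
i=vision.camera_info('wrist'); a=vision.grab_frame('wrist'); save(a,'w1'); pickle.dump(i,open('w1.pkl','wb'))
# rectify onto panel plane: 3 px/mm, tester frame, x up
c=np.array([.4985,.027]); ex=np.array([.9774,-.2113]); ey=np.array([.2113,.9774])
K=np.array(i['mtx']);R=cv2.Rodrigues(np.array(i['rvec']))[0];t=np.array(i['tvec']).ravel()
U,V=np.meshgrid(np.arange(690),np.arange(300)); Y=(345-U)/3000; X=(150-V)/3000
W=c+X[...,None]*ex+Y[...,None]*ey; P=np.dstack([W,np.full(X.shape,.088)])@R.T+t
n=np.linalg.norm(P[...,:2],axis=2); th=np.arctan2(n,P[...,2]); f=K[0,0]
r=cv2.remap(a,(K[0,2]+f*th*P[...,0]/n).astype(np.float32),(K[1,2]+f*th*P[...,1]/n).astype(np.float32),cv2.INTER_CUBIC)
save(r,'rect1'); g=cv2.cvtColor(r,cv2.COLOR_RGB2GRAY)
big=np.vstack([cv2.resize(r,(690,300)),cv2.cvtColor(cv2.createCLAHE(6,(4,4)).apply(g),cv2.COLOR_GRAY2RGB)]);save(big,'rect1b')
```

```text
{'clock': np.float64(2.1), 'position': array([0.438, 0.041, 0.21 ]), 'tool_rot': array([ 0.49 ,  1.569, -2.864]), 'force': array([-0.34 , -0.703,  0.433]), 'grip_width': np.float64(0.0)}
```

View pics/rect1b.png

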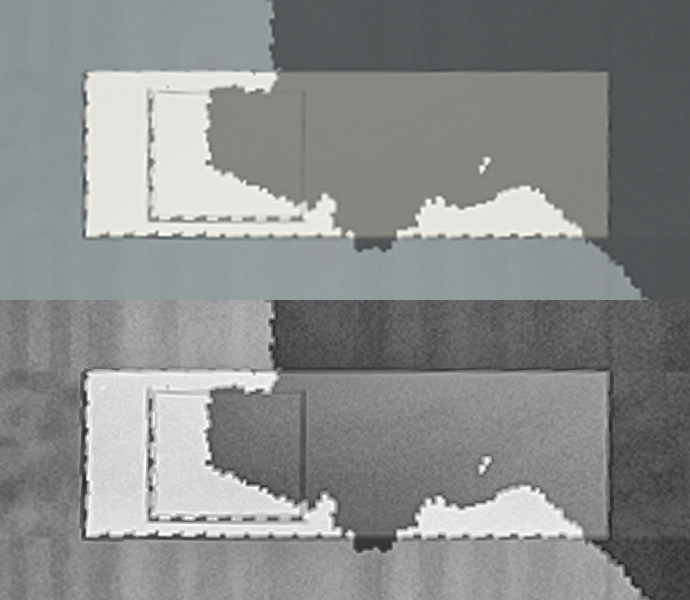

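The rectified wrist view shows the panel at u 86–608, v 72–237. The seam of the catch runs u 150–304, v 91–219, so it measures 51 × 43 mm and its centre is at y ≈ +40 mm, x ≈ 0. That puts the catch at about (0.505, 0.066) in world coordinates.

>>> play_rows:
  deltas:
    - [33, 12, 0, 0, 0, 0, 0]
    - [32, 13, 0, 0, 0, 0, 0]
    - [0, 0, -40, 0, 0, 0, 0]
    - [0, 0, -40, 0, 0, 0, 0]
    - [0, 0, -20, 0, 0, 0, 0]
    - [0, 0, -12, 0, 0, 0, 0]
    - [0, 0, -6, 0, 0, 0, 0]
    - [0, 0, 0, 0, 0, 0, 0]

```text
clock: 3.15
position: [0.5035, 0.0672, 0.0936]
tool_rot: [-2.844, 1.57, 0.087]
force: [-0.4, -0.7, 0.8]
grip_width: 0.0002
```

>>> play_rows:
  deltas:
    - [0, 0, -2, 0, 0, 0, 0]
    - [0, 0, -2, 0, 0, 0, 0]
    - [0, 0, -1, 0, 0, 0, 0]
    - [0, 0, -1, 0, 0, 0, 0]
    - [0, 0, -1, 0, 0, 0, 0]
    - [0, 0, 0, 0, 0, 0, 0]

```text
clock: 3.9
position: [0.5033, 0.0674, 0.0863]
tool_rot: [-2.099, 1.571, 0.831]
force: [0.1, -1.1, 0.2]
grip_width: -0.0002
```

>>> play_rows:
  deltas:
    - [0, 0, -1, 0, 0, 0, 0]
    - [0, 0, -1, 0, 0, 0, 0]
    - [0, 0, 0, 0, 0, 0, 0]

```text
clock: 4.28
position: [0.5032, 0.0673, 0.0843]
tool_rot: [-2.596, 1.571, 0.335]
force: [-0.6, -0.8, 1.1]
grip_width: 0.0002
```

>>> play_rows:
  deltas:
    - [0, 0, -1, 0, 0, 0, 0]
    - [0, 0, 0, 0, 0, 0, 0]

```text
clock: 4.53
position: [0.5032, 0.0674, 0.0833]
tool_rot: [-1.921, 1.571, 1.009]
force: [-1.3, -0.9, 2.1]
grip_width: -0.0
```

>>> play_rows:
  deltas:
    - [0, 0, -1, 0, 0, 0, 0]
    - [0, 0, 0, 0, 0, 0, 0]

```text
clock: 4.78
position: [0.5033, 0.0674, 0.0822]
tool_rot: [-1.852, 1.571, 1.079]
force: [-0.5, 0.5, 1.3]
grip_width: 0.0
```

>>> play_rows:
  deltas:
    - [0, 0, -1, 0, 0, 0, 0]
    - [0, 0, 0, 0, 0, 0, 0]

```text
clock: 5.03
position: [0.5032, 0.0673, 0.0812]
tool_rot: [-0.97, 1.571, 1.961]
force: [0.0, -0.4, 1.7]
grip_width: -0.0002
```

>>> play_rows:
  deltas:
    - [0, 0, -1, 0, 0, 0, 0]
    - [0, 0, 0, 0, 0, 0, 0]

```text
clock: 5.28
position: [0.5033, 0.0673, 0.0805]
tool_rot: [-3.121, 1.571, -0.191]
force: [-2.3, 0.5, 10.3]
grip_width: 0.0002
```

>>> play_rows:
  deltas:
    - [0, 0, -0.7, 0, 0, 0, 0]
    - [0, 0, 0, 0, 0, 0, 0]

```text
clock: 5.52
position: [0.5033, 0.0674, 0.0803]
tool_rot: [3.046, 1.57, -0.307]
force: [-6.8, -0.6, 24.6]
grip_width: -0.0001
```

The force climbs sharply (24.6 N) with almost no further travel, at z = 80.3 mm. The end stop was expected at 80.5 mm, so I lift straight up, back off and check.

>>> play_rows:
  deltas:
    - [0, 0, 0, 0, 0, 0, 0]
    - [0, 0, 5, 0, 0, 0, 0]
    - [0, 0, 30, 0, 0, 0, 0]
    - [0, 0, 40, 0, 0, 0, 0]
    - [-30, 5, 40, 0, 0, 0, 0]
    - [-40, 5, 10, 0, 0, 0, 0]
    - [-20, 0, 0, 0, 0, 0, 0]
    - [0, 0, 0, 0, 0, 0, 0]

```text
clock: 6.52
position: [0.4124, 0.0772, 0.2049]
tool_rot: [2.628, 1.57, -0.724]
force: [0.7, 1.0, -1.1]
grip_width: 0.0001
```

Run:
```python
from h import *
s=telemetry.observe(); print({k:np.round(s[k],3) for k in('clock','position','force')})
a=vision.grab_frame('side'); w=vision.grab_frame('wrist'); t=vision.grab_frame('top')
z=lambda im:cv2.resize(im,None,fx=.78,fy=.78)
save(np.hstack([z(a),z(w)]),'end'); save(t,'top1')
n=cv2.cvtColor(t,cv2.COLOR_RGB2BGR); d=cv2.absdiff(n,cv2.imread('pics/top0.png')).max(2)
for k,(u,v) in dict(coil=(212,157),cap=(295,180),jar=(120,171),unit=(120,228),cover=(398,187),bolt1=(146,251),bolt2=(182,248),driver=(353,262)).items(): print(k,d[v-10:v+11,u-10:u+11].max())
```

```text
{'clock': np.float64(6.525), 'position': array([0.412, 0.077, 0.205]), 'force': array([ 0.658,  0.961, -1.126])}
coil 6
cap 14
jar 6
unit 6
cover 6
bolt1 6
bolt2 6
driver 81
```

View pics/end.png

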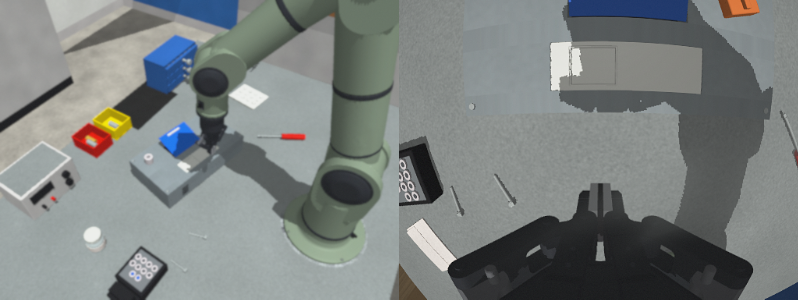

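The side view (left) shows the flap raised at about (180,138), and the wrist view shows the catch sunk at about (592,65). The screwdriver's difference is the moved arm shadow. One numeric check of the flap edge, then I hand in.

Run:
```python
from h import *
a=vision.grab_frame('side'); hsv=cv2.cvtColor(a,cv2.COLOR_RGB2HSV)
m=cv2.inRange(hsv,(105,130,60),(125,255,255)); m[:150]=0; m[215:]=0; m[:,:190]=0; m[:,270:]=0
p=np.argwhere(m)[:,::-1]; o,d=ray('side',p); ex=np.array([.9774,-.2113,0]);ey=np.array([.2113,.9774,0]); c=np.array([.497,.0266,.088])
s=(.1495-(o-c)@ex)/(d@ex); w=o+d*s[:,None]; y=(w-c)@ey
for lo,hi in((-.06,-.03),(-.03,0),(0,.03),(.03,.06)):
    k=(y>lo)&(y<hi); print(lo,k.sum(),w[k,2].max().round(4) if k.any() else None)
t=telemetry.observe(); print(t['clock'],np.round(t['force'],1))
t1=vision.grab_frame('top'); h=lambda x:cv2.inRange(cv2.cvtColor(x,cv2.COLOR_BGR2HSV),(0,170,60),(8,255,255))[235:300,320:390]
for x in(cv2.imread('pics/top0.png'),t1[...,::-1].copy()): print('driver',np.argwhere(h(x)).mean(0).round(2))
```

```text
-0.06 253 0.1248
-0.03 223 0.1246
0 181 0.1246
0.03 110 0.1258
6.725 [ 1.   0.1 -0.4]
driver [37.82 39.68]
driver [37.65 39.69]
```

The flap edge stands at 0.125 m, which is fully open. Nothing has moved and the hand is clear.

```bash
python3 -c "
from h import *
print(workorder.job_done())"
```

```text
the job is handed in; nothing more can be done
None
```

The flap is open and the job is handed in; no verdict is reported back.

- **Finding the catch:** I located the panel in the top and side views, which put its surface at 87.4 mm against the stated 88 mm. I then found the catch by its seam in the wrist camera picture, about 40 mm left of the panel centre, rather than by feeling along the panel. The press confirmed the spot, as it gave way under the fingertips.
- **Pressing:** I pushed straight down with closed fingers in steps of about 1 mm. The end stop came at a tip height of 80.3 mm (80.5 mm expected). The highest force reading was 24.6 N, well under the 60 N limit. Afterwards I lifted the hand clear.
- **Last checks:** The flap's far edge measured about 125 mm high, fully open. The hand was clear, with about 1 N of residual wrist force.
- **Loose things:** The top view showed all of them where they began. The screwdriver's simple picture difference was large because the arm's shadow had moved. Its handle's colour centre had shifted by less than 0.2 pixel.
- **Mismatch:** Wrist force while the catch was sliding read only 1 to 2 N rather than the stated 4 to 6 N. I take that to be because the readings were made after each step had stopped. The end height and the open flap both show the catch fully home.

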